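# Slide the adapter plate out over the end of the hand-over ledge

### The arm

A 7-joint arm with a two-finger parallel gripper is mounted at the origin on a cart in front of the work surface, level with it; the furniture and walls round the work are solid. World frame = base frame: x ahead of the robot, y to its left, z up, the work surface at z = 0. Lengths are in m, angles in rad, forces in N, time in s.
With the tool pointing down it reaches from about 0.35 to 0.9 m from the base axis. Payload 19.9 kg.
Tool frame: the origin (TCP) lies between the finger pads; the fingertips stand 19 mm ahead of it and the grasp point (between the pads) is the TCP; z points along the fingers, y is the line along which they close (so a half turn about z gives the same grasp; the last joint's range is limited). The gripper opens to 94 mm and grips with 3 to 60 N. Pads are 16 mm wide; open, the fingers measure 119 mm over their backs; the gripper's body (75 mm by 177 mm) begins 78 mm behind the grasp point.
Start: joints at [-1.304, 0.417, -0.01, 1.614, 0.005, 1.111, -0.053], TCP at [0.189, 0.596, 0.224] pointing down, gripper open.
Joint ranges: [-2.81, 2.81], [-0.39, 2.02], [-1.27, 1.25], [0.06, 2.57], [-1.19, 4.33], [0.19, 2], [-2.82, 2.82]. Speed limits (rad/s): [1.89, 1.89, 2.39, 2.39, 3.01, 3.01, 3.01].

### API

Orientations are given as a unit quaternion [x, y, z, w].
In Python, from cell import sensors, eyes, arm gives the robot as it stands.
- The arm moves only by the tool play_rows, never from a script. Its argument "moves" is a list of rows, each a list of 5 numbers: the closure, from 0 (fully open) to 1 (shut), then the shift along the tool's x, y, z in cm, then the turn about the tool's z in rad. In form: [[jaw, x, y, z, roll], ...]. A call has 1 to 20 rows; each row is the pose to reach, as a shift and turn from the pose commanded when the call began, along the tool's axes at that moment; what a row does not reach only later rows make up. A row lasts 1/12 s, in which the tool goes at most 41.7 mm and 7.16 degrees, less where a joint would pass 70% of its speed; a pose out of reach is approached as far as the arm can. A call with a gripper value outside its range is refused whole. The fingers move at their own pace and stop on an object; "squeeze" is the grip in N (left out, the last holds). Time passes only in rows, so rows that repeat a pose let the fingers close. It gives the time, the measured TCP pose, the force, the opening and the grip force at its end, in the units of the state.
- sensors.state(): the state, without advancing time (a new reading comes with each control period).
- eyes.read_camera(name): name is "scene" or "top" or "wrist"; returns a dict with "image" (480x640x3 uint8, red, green, blue), "vfov" (degrees; the focal length in pixels is half the picture's height over the tangent of half this angle, whatever the lens; pixels are square), "cx", "cy" (the principal point, pixels), "D" ([k1, k2, p1, p2, k3] as OpenCV has them; the pictures are not rectified), "camera_from_world" (4x4, takes a point from world to camera coordinates). Camera axes: x right, y down, z forward; pixel columns grow to the right and rows downward; lengths in m; the calibration is good to about 2 mm. A picture is of the moment at which its call begins. There is no depth.
- arm.job_done(): hands the job in; it is judged then, once.
The state is a dict: "time": time; "q": joint angles; "joint_vel": joint speeds; "tau": joint torques, N m; "eef_pos": TCP position; "tool_rot": TCP orientation; "force": force on the tool from outside, world axes, zero at the start; "moment": the same for the moment, N m; "finger_gap": finger opening in m; "gripper_force": force on a finger pad.
Only numpy, scipy, OpenCV 4.12 (cv2) and the standard library are available. Lean on these libraries where they do the work, as an engineer would, in place of code of your own. Each camera call takes 0.05 s, during which the arm holds its last target. There are 200 camera calls.

### The job

An aluminium adapter plate lies crooked on the raised ledge; it goes onto the navy cooling block next, so show its edge at that end. With the fingertips only, first push the plate back until its long side lies flat against the fence, then push it along the fence towards the end where the cooling block stands, until about 35 mm of it (give or take 1 cm) sticks out past that end of the ledge, still straight along the fence. Do not pick the plate up or tip it, and leave the cooling block, tip box, marker and jar where they are.

Things in the scene. Friction and masses are not known exactly. Their poses are not given: they have to be found in the camera images.
- ledge: fixed white sheet-metal riser with a steel fence along its far side. Origin on the worktop under its middle; x points to the fence (away from the robot), y along the ledge to the left, z up. Top flat at z = 60 mm, x -70 to +70 mm, y -130 to +130 mm; both ends and the near side open. Fence over the whole length, its face at x = +60 mm, its top at z = 77 mm
- plate: loose aluminium plate with 24 dark round seats, 86 (x) by 128 (y) by 8 mm thick, 0.17 to 0.34 kg; origin at the centre of its underside. It starts near the middle of the ledge top, 10 to 40 mm short of the fence, long side within 7 degrees of the ledge. Flat against the fence its origin is at x = +17 mm of the ledge; with 35 mm sticking out, 101 mm along y from the ledge's origin
- cold_block: low navy cooling block, 113 x 153 x 22 mm, loose on the worktop beyond one end of the ledge (left or right, it varies); its nearest face is about 5 cm from that ledge end and well below the ledge top; origin at the centre of its underside
- tip_box: white tip box with a grid of holes on top, 82 x 120 x 30 mm, loose on the worktop beyond the other end of the ledge; origin at the centre of its underside
- marker: white marker pen with a dark cap, 12 x 130 x 14 mm, lying on the worktop along the near side of the ledge; origin at the centre of its underside
- jar: small jar with a red cap, 43 mm across and 43 mm high, standing on the worktop behind the fence; origin at the centre of its underside
Not all that is in view belongs to the job. There is more than one size of the plate; the one meant has the size given above.

How it is judged:
On the way:
1. the plate's long side lies flat against the fence (gap at most 5 mm, within 0.06 rad), no part of it past an end of the ledge yet (x of plate in the frame of ledge above 0.012 m and angle between the y axis of plate and the y axis of ledge, either way round below 0.06 rad and y of plate in the frame of ledge between -0.066 and 0.066 m), for 0.2 s.
At the end, for the whole second after the job is handed in: the plate lies flat and at rest on the ledge top, straight along the fence (within 0.09 rad, gap at most 8 mm), with 23 to 47 mm of it sticking out past the end of the ledge where the cooling block stands (((y of cold_block in the frame of ledge above 0 m and y of plate in the frame of ledge between 0.089 and 0.113 m) or (y of cold_block in the frame of ledge below 0 m and y of plate in the frame of ledge between -0.113 and -0.089 m)) and x of plate in the frame of ledge above 0.009 m and angle between the y axis of plate and the y axis of ledge, either way round below 0.09 rad and height (world z) of plate between 0.055 and 0.066 m and angle between plate's own z axis and vertical below 0.05 rad and linear speed of plate below 0.02 m/s); the robot touches nothing.
It fails at once if the plate is lifted off the ledge (10 mm or more) (height (world z) of plate above 0.07 m).
It fails at once if the plate is tipped or falls off the ledge (angle between plate's own z axis and vertical above 0.15 rad or height (world z) of plate below 0.05 m).
It fails at once if the cooling block, tip box, marker or jar is moved by more than 15 mm (distance of any of cold_block, tip_box, marker, jar from where it was at the start of the episode above 0.015 m).
It also fails if it takes over 58 s, if anything falls off the work surface, if the arm or the gripper's body presses on something with over 40 N, if the wrist force passes 120 N, or if a joint passes its speed limit or range.

## Working session

There is one attempt and no reset: what is moved stays moved. The work goes in short steps, Python scripts to look and compute and a tool call to move; the robot and the scene stay as the last step left them, time stands still between calls to the robot, and variables do not carry over. Pictures are saved under pics/ and viewed, at most 12 in all, crops included, and the job is handed in when it is done.

Besides the shell and the picture viewer there is one more tool, called in YAML: its name, and indented under it one key for each argument. play_rows: Moves the arm, as the interface text tells. Its arguments: {"type":"object","properties":{"moves":{"type":"array"},"squeeze":{"type":"number"}},"required":["moves"]}

```bash
mkdir -p pics; cat > h.py <<'E'
import numpy as np, cv2, pickle
from cell import sensors, eyes, arm
def grab(n):
    c=eyes.read_camera(n); pickle.dump(c,open(f'pics/{n}.pkl','wb')); return c
def load(n): return pickle.load(open(f'pics/{n}.pkl','rb'))
def K(c):
    f=240/np.tan(np.radians(c['vfov'])/2); return np.array([[f,0,c['cx']],[0,f,c['cy']],[0,0,1]])
def w(c,px,z):
    """pixels -> world points on height z"""
    u=cv2.undistortPoints(np.array(px,float).reshape(-1,1,2),K(c),np.array(c['D'],float)).reshape(-1,2)
    T=np.array(c['camera_from_world']); R,t=T[:3,:3],T[:3,3]; o=-R.T@t
    d=np.c_[u,np.ones(len(u))]@R
    return o+d*((z-o[2])/d[:,2])[:,None]
def p(c,P):
    T=np.array(c['camera_from_world']); return cv2.projectPoints(np.array(P,float).reshape(-1,3),cv2.Rodrigues(T[:3,:3])[0],T[:3,3],K(c),np.array(c['D'],float))[0].reshape(-1,2)
E
python3 - <<'E'
from h import *
for n in('top','scene'):
    c=grab(n); cv2.imwrite(f'pics/{n}0.png',c['image'][:,:,::-1])
print(sensors.state()); T=np.array(load('top')['camera_from_world']);print(T)
E
```

```text
{'time': 0.1, 'q': array([-1.30447662,  0.41793444, -0.01031221,  1.61412149,  0.00464668,
        1.11068335, -0.05294123]), 'joint_vel': array([-0.00129864, -0.00098143,  0.00078958, -0.00250442, -0.00129701,
        0.001252  ,  0.00065646]), 'tau': array([ 1.04665927e-03, -8.52595353e+01,  6.39345814e-01, -4.26692390e+01,
       -4.89748595e-02,  1.63584715e-02,  4.05828280e-05]), 'eef_pos': array([0.18925539, 0.59531855, 0.22387203]), 'tool_rot': array([ 1.53277461e-01,  9.88183032e-01, -5.57194706e-04, -6.86373136e-05]), 'force': array([ 0.35581001, -0.8284508 , -0.40681681]), 'moment': array([-0.03752346, -0.0083378 , -0.03555974]), 'gripper_force': 0.0, 'finger_gap': 0.09403025278593191}
[[ 0.01710512 -0.99984898 -0.00306956 -0.12902312]
 [-0.99219916 -0.01659494 -0.12355338  0.53126222]
 [ 0.12348378  0.00515901 -0.99233318  1.27036785]
 [ 0.          0.          0.          1.        ]]
```

View pics/top0.png

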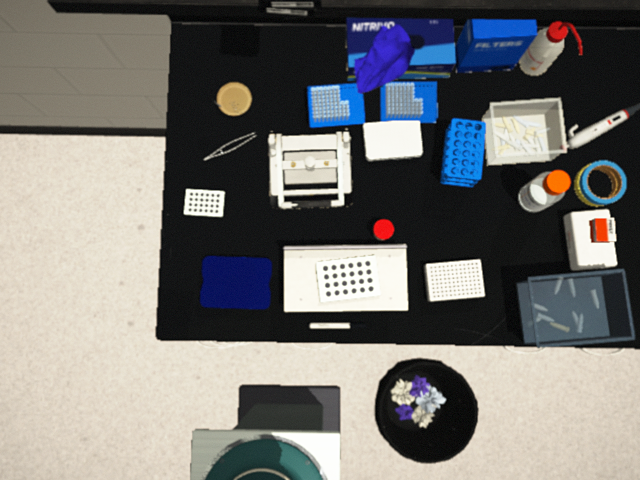

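View pics/scene0.png

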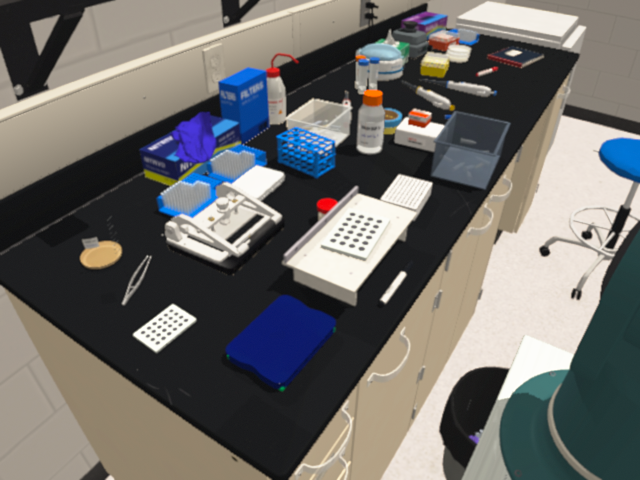

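The top view shows two plates: the one on the ledge at (349,279) and a smaller one on the worktop at (204,203). The one on the ledge fits the task. The cooling block is to the left at (236,282), the tip box at (454,280), the marker at (330,326) and the jar cap at (384,229). I'll enlarge the ledge area to confirm.

```bash
python3 - <<'E'
from h import *
c=load('top'); i=c['image'][235:335,270:420,::-1]
cv2.imwrite('pics/crop0.png',cv2.resize(i,None,fx=5,fy=5,interpolation=cv2.INTER_CUBIC))
E
```

```text
(no output)
```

View pics/crop0.png

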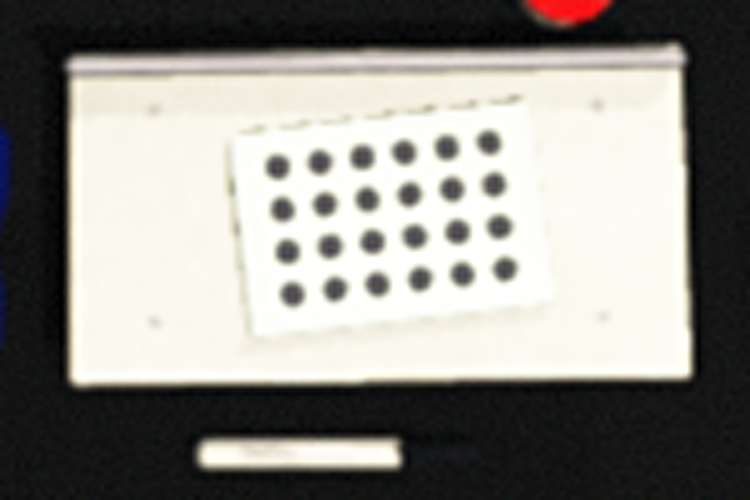

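The crop shows 24 seats with corner seats at crop (278,167), (489,143), (505,268) and (293,293). The ledge's near corners are at (72,384) and (691,379).

```bash
cat >> h.py <<'E'
def crop(a): return (np.array(a,float)+.5)/5+np.array([270,235])-.5
E
python3 - <<'E'
from h import *
c=load('top')
L=w(c,crop([[72,384],[691,379]]),.06); print('near corners',L, np.linalg.norm(L[0]-L[1]))
F=w(c,crop([[68,58],[684,47]]),.077); print('fence far top',F,np.linalg.norm(F[0]-F[1]))
d=L[0]-L[1]; a=np.arctan2(-d[0],d[1]); print('ledge yaw',a)
ex=np.array([np.cos(a),np.sin(a)]); ey=np.array([-np.sin(a),np.cos(a)])
O=L.mean(0)[:2]+.07*ex; print('ledge O',O)
print('fence in ledge',(F[:,:2]-O)@np.c_[ex,ey])
S=w(c,crop([[278,167],[489,143],[505,268],[293,293]]),.068)
print('plate in ledge',(S.mean(0)[:2]-O)@np.c_[ex,ey], 'sides',np.linalg.norm(S[0]-S[1]),np.linalg.norm(S[1]-S[2]))
C=w(c,crop([[234,133],[529,98],[552,300],[253,336]]),.068)
print('corners',(C[:,:2]-O)@np.c_[ex,ey],np.linalg.norm(C[0]-C[1]),np.linalg.norm(C[1]-C[2]))
d=S[0]-S[1];print('yaw rel',np.arctan2(-d[0],d[1])-a)
M=w(c,crop([[198,452],[480,452]]),.014);print('marker',(M[:,:2]-O)@np.c_[ex,ey])
J=w(c,[[384,229]],.043);print('jar',(J[:,:2]-O)@np.c_[ex,ey])
E
```

```text
near corners [[ 0.40379916 -0.03784927  0.06      ]
 [ 0.41037076 -0.29849592  0.06      ]] 0.2607294785879905
fence far top [[ 0.54007478 -0.03386933  0.077     ]
 [ 0.5490779  -0.2933006   0.077     ]] 0.2595874451215145
ledge yaw 0.025207357719054472
ledge O [ 0.47706272 -0.16640827]
fence in ledge [[ 0.06633264  0.13090863]
 [ 0.06879402 -0.12866715]]
plate in ledge [-0.00148961 -0.00477818] sides 0.0897951008012807 0.0532323547557384
corners [[ 0.03493434  0.06128788]
 [ 0.04879527 -0.06376882]
 [-0.03674001 -0.0718139 ]
 [-0.05080237  0.0538723 ]] 0.12582251282512302 0.08591279078235345
yaw rel 0.10539697642083365
marker [[-0.09870438  0.0786841 ]
 [-0.09968688 -0.04407036]]
jar [[ 0.10677497 -0.0855636 ]]
```

```bash
cat >> h.py <<'E'
from scipy.spatial.transform import Rotation as Ro
a=.0252; ex=np.array([np.cos(a),np.sin(a)]); ey=np.array([-np.sin(a),np.cos(a)]); O=np.array([.4771,-.1664])
def led(x,y,z): return np.r_[O+x*ex+y*ey,z]
def inled(P): return np.array([(P[:2]-O)@ex,(P[:2]-O)@ey,P[2]])
def go(P,yaw=a):
    """cm shift in tool axes and roll, tool y brought to world direction of yaw"""
    s=sensors.state(); R=Ro.from_quat(s['tool_rot']); m=R.as_matrix()
    y=np.arctan2(-m[0,1],m[1,1]); return np.round(m.T@(P-s['eef_pos'])*100,2), round(-(yaw-y),3)
E
python3 - <<'E'
from h import *
print(go(np.array([.38,.30,.2])), go(led(-.095,-.005,.18)))
E
```

```text
(array([-27.12, -22.36,   2.41]), np.float64(-0.333)) (array([-41.69, -67.45,   4.46]), np.float64(-0.333))
```

play_rows:
  moves:
    - [0,-27,-22,2.4,-0.333]
    - [0,-27,-22,2.4,-0.333]
    - [0,-27,-22,2.4,-0.333]
    - [0,-27,-22,2.4,-0.333]
    - [0,-27,-22,2.4,-0.333]
    - [0,-27,-22,2.4,-0.333]
    - [0,-27,-22,2.4,-0.333]
    - [0,-27,-22,2.4,-0.333]
    - [0,-41.7,-67.5,4.5,-0.333]
    - [0,-41.7,-67.5,4.5,-0.333]
    - [0,-41.7,-67.5,4.5,-0.333]
    - [0,-41.7,-67.5,4.5,-0.333]
    - [0,-41.7,-67.5,4.5,-0.333]
    - [0,-41.7,-67.5,4.5,-0.333]
    - [0,-41.7,-67.5,4.5,-0.333]
    - [0,-41.7,-67.5,4.5,-0.333]
    - [0,-41.7,-67.5,4.5,-0.333]
    - [0,-41.7,-67.5,4.5,-0.333]
    - [0,-41.7,-67.5,4.5,-0.333]
    - [0,-41.7,-67.5,4.5,-0.333]

```text
time: 1.77
eef_pos: [0.3816, -0.1768, 0.1796]
tool_rot: [-0.012, 1.0, -0.0, 0.0]
force: [1.0, 0.3, 0.2]
finger_gap: 0.0939
gripper_force: 0.0
```

```bash
python3 - <<'E'
from h import *
s=sensors.state();print(s['time'],inled(s['eef_pos']),s['tool_rot'],s['force'])
print(go(led(-.095,-.005,.0825)))
E
```

```text
1.7667 [-0.09574091 -0.00802256  0.17961161] [-1.20602379e-02  9.99927196e-01 -2.16378709e-04  3.26404130e-04] [0.97589232 0.25048662 0.16467467]
(array([-0.07,  0.31,  9.71]), np.float64(-0.001))
```

play_rows:
  moves:
    - [0,0,0.3,4,0]
    - [0,0,0.3,7,0]
    - [0,0,0.3,9,0]
    - [0,0,0.3,9.7,0]
    - [0,0,0.3,9.7,0]
    - [0,0,0.3,9.7,0]

```text
time: 2.27
eef_pos: [0.3824, -0.1712, 0.0831]
tool_rot: [-0.013, 1.0, -0.0, -0.0]
force: [0.9, 0.1, 0.4]
finger_gap: 0.0943
gripper_force: 0.0
```

```bash
python3 - <<'E'
from h import *
s=sensors.state();print(s['time'],inled(s['eef_pos']),s['force'])
c=grab('wrist');cv2.imwrite('pics/w1.png',c['image'][:,:,::-1])
E
```

```text
2.2667 [-0.09482212 -0.00239558  0.08311221] [0.88278427 0.06020776 0.44325563]
```

View pics/w1.png

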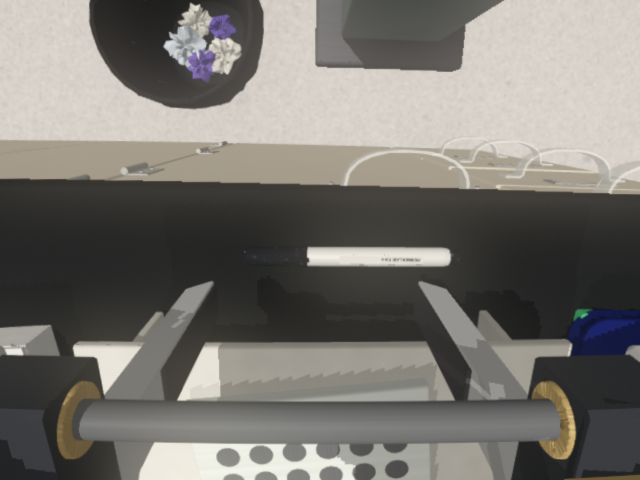

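The wrist view shows both fingertips at (195,290) and (430,290), just short of the ledge's near edge. The marker at (350,257) is clear. Pushing now.

play_rows:
  moves:
    - [0,-0.4,0,0.1,0]
    - [0,-0.8,0,0.1,0]
    - [0,-1.2,0,0.1,0]
    - [0,-1.6,0,0.1,0]
    - [0,-2.0,0,0.1,0]
    - [0,-2.4,0,0.1,0]
    - [0,-2.8,0,0.1,0]
    - [0,-3.2,0,0.1,0]
    - [0,-3.6,0,0.1,0]
    - [0,-4.0,0,0.1,0]
    - [0,-4.4,0,0.1,0]
    - [0,-4.8,0,0.1,0]
    - [0,-5.1,0,0.1,0]
    - [0,-5.4,0,0.1,0]
    - [0,-5.4,0,0.1,0]

```text
time: 3.57
eef_pos: [0.4367, -0.1697, 0.0815]
tool_rot: [-0.013, 1.0, -0.0, 0.0]
force: [-0.5, -0.5, 1.0]
finger_gap: 0.0941
gripper_force: 0.0
```

```bash
python3 - <<'E'
from h import *
s=sensors.state();print(s['time'],inled(s['eef_pos']),s['force'],s['moment'])
c=grab('wrist');cv2.imwrite('pics/w2.png',c['image'][:,:,::-1])
E
```

```text
3.5667 [-0.04044982 -0.00229793  0.08150243] [-0.45360108 -0.5261515   0.99131193] [ 0.02790856 -0.01203798 -0.00153805]
```

View pics/w2.png

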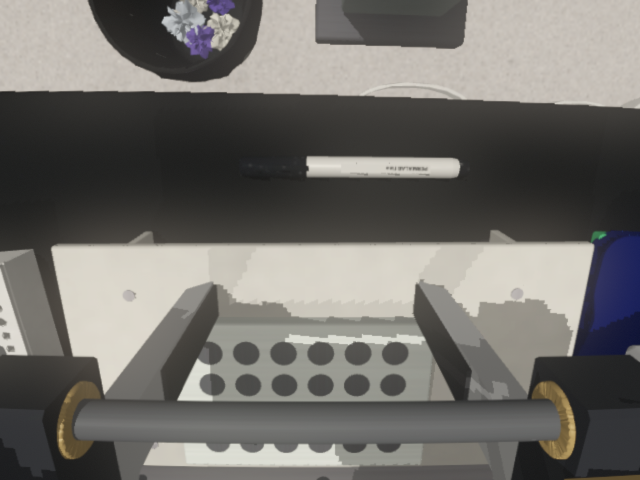

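The plate's near edge, at row about 322, now looks parallel to the ledge and in front of the tips. I'll keep pushing gently until it seats against the fence.

play_rows:
  moves:
    - [0,-0.2,0,0,0]
    - [0,-0.4,0,0,0]
    - [0,-0.6,0,0,0]
    - [0,-0.7,0,0,0]
    - [0,-0.7,0,0,0]

```text
time: 4.03
eef_pos: [0.4434, -0.1695, 0.0815]
tool_rot: [-0.013, 1.0, -0.0, 0.0]
force: [-0.7, 0.8, -0.1]
finger_gap: 0.0943
gripper_force: 0.0
```

```bash
python3 - <<'E'
from h import *
s=sensors.state();print(s['time'],inled(s['eef_pos']),s['force'],s['moment'])
c=grab('wrist');cv2.imwrite('pics/w3.png',c['image'][:,:,::-1])
c=grab('top');i=c['image'][235:335,270:420,::-1]
cv2.imwrite('pics/crop3.png',cv2.resize(i,None,fx=5,fy=5,interpolation=cv2.INTER_CUBIC))
E
```

```text
4.0333 [-0.03375508 -0.00223195  0.08149627] [-0.7029616   0.8398729  -0.12230489] [0.03543321 0.02736641 0.00186488]
```

View pics/crop3.png

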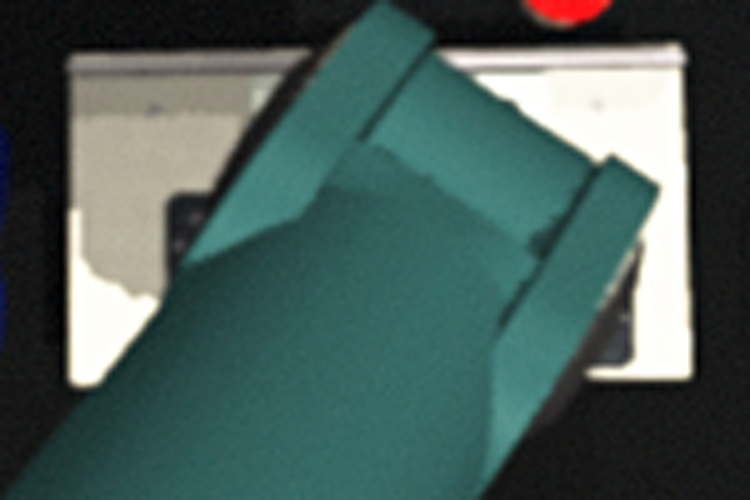

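The arm hides the plate in this view, so I'll go by force. Pushing on in small steps.

play_rows:
  moves:
    - [0,-0.1,0,0,0]
    - [0,-0.2,0,0,0]
    - [0,-0.3,0,0,0]
    - [0,-0.3,0,0,0]

```text
time: 4.47
eef_pos: [0.4448, -0.1694, 0.0812]
tool_rot: [-0.012, 1.0, 0.0, -0.001]
force: [-10.0, -0.6, 8.0]
finger_gap: 0.0936
gripper_force: 5.0
```

```bash
python3 - <<'E'
from h import *
s=sensors.state();print(s['time'],inled(s['eef_pos']),s['force'],s['moment'])
E
```

```text
4.4667 [-0.03236167 -0.00221911  0.08124875] [-9.98705005 -0.59636476  8.01050296] [-9.32775333e-04  2.33269510e+00  1.04270681e-01]
```

Contact at about 10 N with the tip where flat seating predicts (-0.032 against -0.034), so the plate is against the fence. I'll hold, back off and rise clear to look.

play_rows:
  moves:
    - [0,0,0,0,0]
    - [0,0,0,0,0]
    - [0,0,0,0,0]
    - [0,1,0,0,0]
    - [0,3,0,0,0]
    - [0,4,0,0,0]
    - [0,4,0,-3,0]
    - [0,4,0,-7,0]
    - [0,4,-6,-10,0]
    - [0,3,-10,-10,0]
    - [0,1,-14,-10,0]
    - [0,0,-18,-10,0]
    - [0,0,-20,-10,0]
    - [0,0,-20,-10,0]

```text
time: 5.63
eef_pos: [0.4505, -0.376, 0.1817]
tool_rot: [-0.01, 1.0, -0.002, -0.0]
force: [-1.1, -0.8, -0.5]
finger_gap: 0.094
gripper_force: 0.0
```

```bash
python3 - <<'E'
from h import *
s=sensors.state();print(s['time'],inled(s['eef_pos']),s['force'],s['q'])
c=grab('top');i=c['image'][235:335,270:420,::-1]
cv2.imwrite('pics/crop4.png',cv2.resize(i,None,fx=5,fy=5,interpolation=cv2.INTER_CUBIC))
E
```

```text
5.6333 [-0.03192315 -0.20887603  0.1816534 ] [-1.12196518 -0.81044713 -0.48369041] [ 0.15808861  0.45414482  0.63140733  1.77316116 -0.30691365  1.01222497
  2.49639571]
```

View pics/crop4.png

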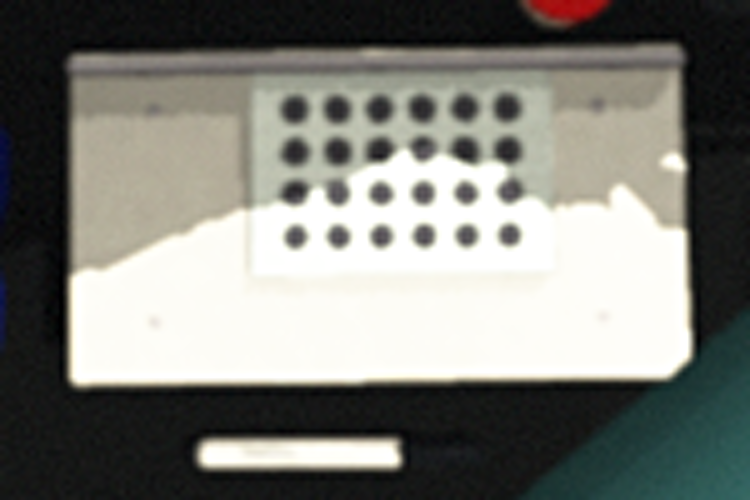

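Corner seats are now at crop (295,109), (508,107), (510,235) and (296,236): the plate is flat against the fence. Measuring its pose and planning the side push.

```bash
cat >> h.py <<'E'
def plate(c,px):
    S=w(c,crop(px),.068); d=S[0]-S[1]; print('plate',inled(S.mean(0)),'yaw',np.arctan2(-d[0],d[1])-a)
E
python3 - <<'E'
from h import *
plate(load('top'),[[295,109],[508,107],[510,235],[296,236]])
print(go(led(.012,-.115,.18),a+np.pi/2))
E
```

```text
plate [ 0.01790755 -0.00967073  0.068     ] yaw 0.0010093137144509025
(array([-4.37,  9.13,  0.1 ]), np.float64(-1.575))
```

play_rows:
  moves:
    - [0.57,0,0,0,-1.575]
    - [0.57,0,0,0,-1.575]
    - [0.57,0,0,0,-1.575]
    - [0.57,-1,2,0,-1.575]
    - [0.57,-2,4,0,-1.575]
    - [0.57,-3,6,0,-1.575]
    - [0.57,-4.4,9.1,0.1,-1.575]
    - [0.57,-4.4,9.1,0.1,-1.575]
    - [0.57,-4.4,9.1,0.1,-1.575]
    - [0.57,-4.4,9.1,0.1,-1.575]
    - [0.57,-4.4,9.1,0.1,-1.575]
    - [0.57,-4.4,9.1,0.1,-1.575]
    - [0.57,-4.4,9.1,0.1,-1.575]
    - [0.57,-4.4,9.1,0.1,-1.575]
    - [0.57,-4.4,9.1,0.1,-1.575]
    - [0.57,-4.4,9.1,0.1,-1.575]

```text
time: 7.02
eef_pos: [0.4971, -0.2724, 0.174]
tool_rot: [-0.655, 0.756, 0.003, -0.013]
force: [32.0, 139.8, 102.6]
finger_gap: 0.0404
gripper_force: 0.0
```

```bash
python3 - <<'E'
from h import *
s=sensors.state();print(s['time'],inled(s['eef_pos']),s['finger_gap'],s['q'],s['force'])
print(Ro.from_quat(s['tool_rot']).as_matrix().round(3));print(go(led(.012,-.115,.0825),a+np.pi/2))
E
```

```text
7.0167 [ 0.01729858 -0.1064558   0.17395024] 0.040364497672240804 [ 1.31832143  0.74327786 -1.27559408  1.77190767  0.76707985  1.24872965
  2.82276863] [ 31.95498369 139.76509735 102.63209177]
[[-0.143 -0.989 -0.023]
 [-0.99   0.143 -0.012]
 [ 0.015  0.021 -1.   ]]
(array([0.8 , 0.18, 9.16]), np.float64(-0.169))
```

The turn drove joints 3 and 7 to their ends, and the force reads about 140 N, over the wrist limit. I'll look before moving.

```bash
python3 - <<'E'
from h import *
c=grab('scene');cv2.imwrite('pics/s5.png',c['image'][:,:,::-1])
s=sensors.state();print(s['time'],s['force'],s['moment'],s['tau'],s['joint_vel'],s['q']); print(inled(s['eef_pos']))
E
```

```text
7.0667 [ -4.55634114 -18.03717817 -16.9319801 ] [-0.74291319  0.41791381 -0.09811714] [ -30.7982254  -132.56484032  -84.50496197  -38.08128476   -6.27473027
   -2.52511382   -0.22802455] [-0.01898165 -0.05482684  0.09211601  0.01719197 -0.22620809 -0.08881943
 -0.00831783] [ 1.32154057  0.75632602 -1.2658047   1.77406585  0.78036183  1.2534704
  2.82339543]
[ 0.01146155 -0.11368421  0.16543398]
```

View pics/s5.png

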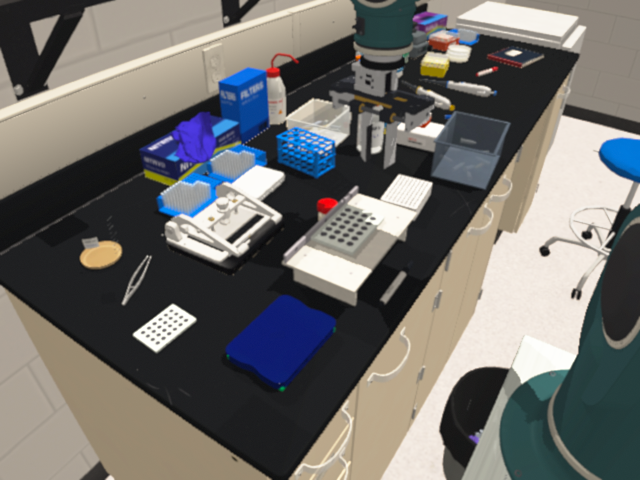

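Nothing is touched and the reading is already decaying: it was the elbow swinging as joint 7 hit its end, so I turned it the wrong way. I'll unwind slowly in the other direction.

play_rows:
  moves:
    - [0.57,0,0,0,0.03]
    - [0.57,0,0,-0.2,0.08]
    - [0.57,0,0,-0.5,0.14]
    - [0.57,0,0,-0.8,0.2]
    - [0.57,0,0,-1,0.26]
    - [0.57,0,0,-1,0.32]
    - [0.57,0,0,-1,0.38]
    - [0.57,0,0,-1,0.44]
    - [0.57,0,0,-1,0.5]
    - [0.57,0,0,-1,0.56]
    - [0.57,0,0,-1,0.62]
    - [0.57,0,0,-1,0.68]
    - [0.57,0,0,-1,0.74]
    - [0.57,0,0,-1,0.8]
    - [0.57,0,0,-1,0.86]
    - [0.57,0,0,-1,0.92]
    - [0.57,0,0,-1,0.98]
    - [0.57,0,0,-1,1.04]
    - [0.57,0,0,-1,1.08]
    - [0.57,0,0,-1,1.08]

```text
time: 8.73
eef_pos: [0.498, -0.2693, 0.1834]
tool_rot: [-0.173, 0.985, -0.002, -0.012]
force: [-0.1, 0.6, -0.2]
finger_gap: 0.0402
gripper_force: 0.0
```

```bash
python3 - <<'E'
from h import *
s=sensors.state();print(s['time'],inled(s['eef_pos']),s['q'].round(3),s['force'],go(led(.012,-.115,.18),a-np.pi/2))
E
```

```text
8.7333 [ 0.01825885 -0.10339863  0.18340284] [ 1.21   0.587 -1.058  1.766  0.572  1.152  1.886] [-0.13139687  0.64568221 -0.17543853] (array([ 0.95, -0.9 ,  0.36]), np.float64(1.894))
```

play_rows:
  moves:
    - [0.57,0,0,0,0.07]
    - [0.57,0,0,0,0.14]
    - [0.57,0,0,0,0.21]
    - [0.57,0,0,0,0.28]
    - [0.57,0,0,0,0.35]
    - [0.57,0,0,0,0.42]
    - [0.57,0,0,0,0.49]
    - [0.57,0,0,0,0.56]
    - [0.57,0,0,0,0.63]
    - [0.57,0,0,0,0.7]
    - [0.57,0,0,0,0.77]
    - [0.57,0,0,0,0.84]
    - [0.57,0,0,0,0.91]
    - [0.57,0,0,0,0.98]
    - [0.57,0,0,0,1.05]
    - [0.57,0,0,0,1.12]
    - [0.57,0,0,0,1.19]
    - [0.57,0,0,0,1.26]
    - [0.57,0,0,0,1.3]
    - [0.57,0,0,0,1.3]

```text
time: 10.4
eef_pos: [0.498, -0.2695, 0.1833]
tool_rot: [0.458, 0.889, -0.009, -0.009]
force: [0.7, 0.1, -0.3]
finger_gap: 0.04
gripper_force: 0.0
```

```bash
python3 - <<'E'
from h import *
s=sensors.state();print(s['time'],inled(s['eef_pos']),s['q'].round(3),s['force'],go(led(.012,-.115,.18),a-np.pi/2))
E
```

```text
10.4 [ 0.01829347 -0.1036386   0.18329901] [ 1.027  0.471 -0.77   1.771  0.385  1.074  0.736] [ 0.65922754  0.10719401 -0.29127321] (array([-0.59, -1.15,  0.35]), np.float64(0.595))
```

play_rows:
  moves:
    - [0.57,-0.1,-0.2,0,0.07]
    - [0.57,-0.2,-0.4,0,0.14]
    - [0.57,-0.3,-0.6,0,0.21]
    - [0.57,-0.4,-0.8,0,0.28]
    - [0.57,-0.5,-1,0,0.35]
    - [0.57,-0.6,-1.15,0,0.42]
    - [0.57,-0.6,-1.15,0,0.49]
    - [0.57,-0.6,-1.15,0,0.56]
    - [0.57,-0.6,-1.15,0,0.595]
    - [0.57,-0.6,-1.15,0,0.595]
    - [0.57,-0.6,-1.15,0,0.595]

```text
time: 11.32
eef_pos: [0.4922, -0.2815, 0.1835]
tool_rot: [0.697, 0.717, -0.011, -0.006]
force: [-0.2, -1.1, 0.4]
finger_gap: 0.0405
gripper_force: 0.0
```

```bash
python3 - <<'E'
from h import *
s=sensors.state();print(s['time'],inled(s['eef_pos']),s['q'].round(3),s['force'],Ro.from_quat(s['tool_rot']).as_matrix().round(3))
print(go(led(.012,-.115,.0825),a-np.pi/2), go(led(.012,.029,.0825),a-np.pi/2))
E
```

```text
11.3167 [ 0.01215975 -0.11540766  0.18346243] [ 0.958  0.438 -0.642  1.772  0.315  1.052  0.226] [-0.19620957 -1.07831113  0.42225551] [[-0.028  0.999 -0.024]
 [ 1.     0.028 -0.008]
 [-0.007 -0.024 -1.   ]]
(array([ 0.11,  0.22, 10.09]), np.float64(0.003)) (array([14.51,  0.27,  9.99]), np.float64(0.003))
```

play_rows:
  moves:
    - [0.57,0.1,0.2,3,0]
    - [0.57,0.1,0.2,6,0]
    - [0.57,0.1,0.2,8,0]
    - [0.57,0.1,0.2,9.5,0]
    - [0.57,0.1,0.2,10,0]
    - [0.57,0.1,0.2,10,0]
    - [0.57,0.1,0.2,10,0]

```text
time: 11.9
eef_pos: [0.4922, -0.2815, 0.0841]
tool_rot: [0.698, 0.716, -0.011, -0.006]
force: [0.1, 0.0, 0.0]
finger_gap: 0.0403
gripper_force: 0.0
```

```bash
python3 - <<'E'
from h import *
s=sensors.state();print(s['time'],inled(s['eef_pos']),s['q'].round(3),s['force'])
print(go(led(.012,.0,.083),a-np.pi/2))
c=grab('wrist');cv2.imwrite('pics/w6.png',c['image'][:,:,::-1])
E
```

```text
11.9 [ 0.01218278 -0.11544014  0.08406866] [ 0.906  0.566 -0.582  1.844  0.416  0.874  0.142] [0.12001361 0.04018056 0.03536326]
(array([ 1.154e+01, -1.000e-02,  3.000e-02]), np.float64(0.0))
```

View pics/w6.png

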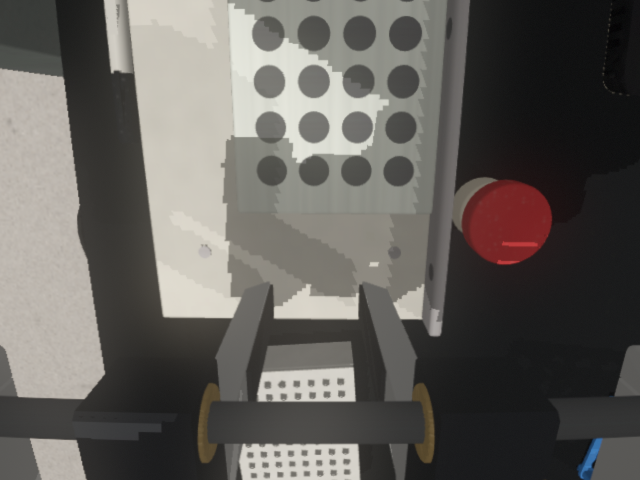

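The wrist view shows the two tips at (262,290) and (368,290), behind the plate's end edge at row 213. They are clear of the fence and above the tip box. Pushing along the fence.

play_rows:
  moves:
    - [0.57,0.5,0,0.12,0]
    - [0.57,1,0,0.12,0]
    - [0.57,1.5,0,0.12,0]
    - [0.57,2,0,0.12,0]
    - [0.57,2.5,0,0.12,0]
    - [0.57,3,0,0.12,0]
    - [0.57,3.5,0,0.11,0]
    - [0.57,4,0,0.11,0]
    - [0.57,4.5,0,0.1,0]
    - [0.57,5,0,0.1,0]
    - [0.57,5.5,0,0.1,0]
    - [0.57,6,0,0.09,0]
    - [0.57,6.5,0,0.09,0]
    - [0.57,7,0,0.08,0]
    - [0.57,7.5,0,0.08,0]
    - [0.57,8,0,0.07,0]
    - [0.57,8.5,0,0.07,0]
    - [0.57,9,0,0.06,0]
    - [0.57,9.5,0,0.06,0]
    - [0.57,9.5,0,0.06,0]

```text
time: 13.62
eef_pos: [0.4896, -0.1853, 0.0822]
tool_rot: [0.698, 0.716, -0.011, -0.006]
force: [-0.4, -0.1, 0.5]
finger_gap: 0.0401
gripper_force: 0.0
```

```bash
python3 - <<'E'
from h import *
s=sensors.state();print(s['time'],inled(s['eef_pos']),s['q'].round(3),s['force'])
print(go(led(.012,.029,.083),a-np.pi/2))
c=grab('wrist');cv2.imwrite('pics/w7.png',c['image'][:,:,::-1])
E
```

```text
13.6167 [ 0.01199514 -0.01921718  0.08220628] [ 0.786  0.509 -0.61   1.949  0.406  0.827 -0.025] [-0.38419405 -0.14946151  0.51426459]
(array([ 4.82, -0.  , -0.11]), np.float64(0.0))
```

View pics/w7.png

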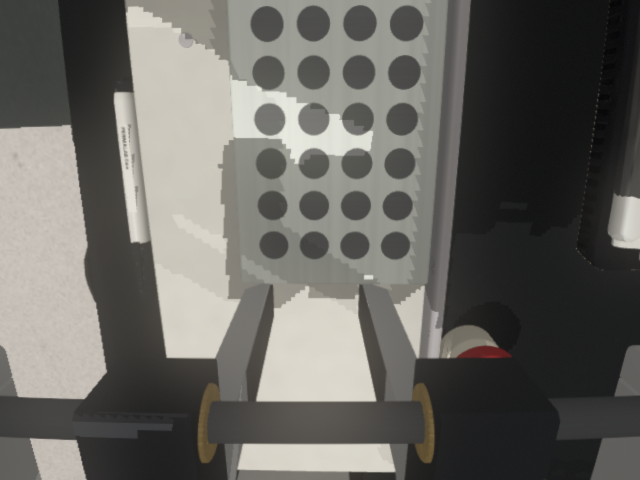

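The plate stays straight along the fence, with its trailing edge at row 285 against the tips. Last 4.8 cm, then back off and clear.

play_rows:
  moves:
    - [0.57,0.5,0,0,0]
    - [0.57,1,0,0,0]
    - [0.57,1.5,0,0,0]
    - [0.57,2,0,-0.01,0]
    - [0.57,2.5,0,-0.01,0]
    - [0.57,3,0,-0.02,0]
    - [0.57,3.4,0,-0.02,0]
    - [0.57,3.8,0,-0.03,0]
    - [0.57,4.1,0,-0.03,0]
    - [0.57,4.4,0,-0.03,0]
    - [0.57,4.6,0,-0.03,0]
    - [0.57,4.8,0,-0.03,0]
    - [0.57,4.8,0,-0.03,0]
    - [0.57,4.8,0,-0.03,0]
    - [0.57,4,0,-0.03,0]
    - [0.57,2,0,-0.03,0]
    - [0.57,0,0,-0.1,0]
    - [0.57,0,0,-3,0]
    - [0.57,0,0,-6,0]
    - [0.57,0,0,-9,0]

```text
time: 15.33
eef_pos: [0.4913, -0.1865, 0.1731]
tool_rot: [0.699, 0.715, -0.011, -0.006]
force: [1.0, 0.1, -0.3]
finger_gap: 0.0404
gripper_force: 0.0
```

play_rows:
  moves:
    - [0.57,-3,0,-2,0]
    - [0.57,-6,0,-2,0]
    - [0.57,-9,0,-2,0]
    - [0.57,-12,0,-2,0]
    - [0.57,-15,0,-2,0]
    - [0.57,-18,0,-2,0]
    - [0.57,-20,0,-2,0]
    - [0.57,-20,0,-2,0]
    - [0.57,-20,0,-2,0]

```text
time: 16.08
eef_pos: [0.4964, -0.3869, 0.193]
tool_rot: [0.699, 0.715, -0.011, -0.006]
force: [0.2, 0.1, 0.5]
finger_gap: 0.0401
gripper_force: 0.0
```

```bash
python3 - <<'E'
from h import *
s=sensors.state();print(s['time'],inled(s['eef_pos']),s['q'].round(3),s['force'])
c=grab('top');i=c['image'][235:335,270:420,::-1]
cv2.imwrite('pics/crop8.png',cv2.resize(i,None,fx=5,fy=5,interpolation=cv2.INTER_CUBIC))
E
```

```text
16.0833 [ 0.01373941 -0.22090662  0.19299643] [ 1.03   0.528 -0.592  1.605  0.336  1.126  0.372] [0.17497444 0.09586571 0.51879354]
```

View pics/crop8.png

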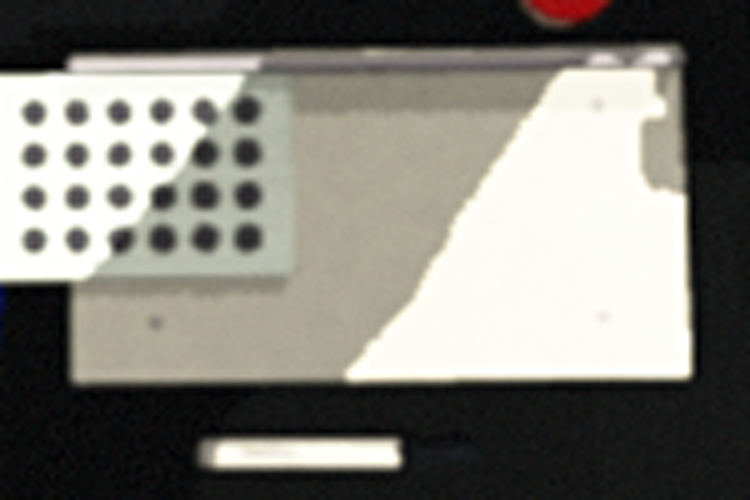

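Corner seats are at crop (34,112), (247,110), (248,238) and (34,240): the plate lies straight and sticks out past the left end. I'll check the numbers and, if they are good, hand in.

```bash
python3 - <<'E'
from h import *
c=load('top'); px=[[34,112],[247,110],[248,238],[34,240]]
plate(c,px); y=inled(w(c,crop(px),.068).mean(0))
if .094<y[1]<.108 and y[0]>.012: print(arm.job_done())
E
```

```text
plate [0.01745633 0.10078699 0.068     ] yaw 0.0009865846086031665
the job is handed in; nothing more can be done
None
```

The plate lies flat against the fence with about 35 mm past the cooling-block end (measured y = 0.101 m, yaw 0.001 rad) and the job is handed in, but it may be judged failed: turning the wrist the wrong way briefly read a wrist force of about 140 N (limit 120 N) and put joints 3 and 7 slightly past their stated ranges.

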